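Switch on the guarded bench power toggle

TASK

Switch on the bench power at the switch box with the wide guard: reach under the lip of its hinged black guard and lift it, keep it up on the back of the finger while the fingertip pushes the toggle beneath it over towards the hinge, then draw back and let the guard drop shut. It is all light finger work: nothing needs gripping, and nothing may be rammed or forced. Leave the box with the narrow guard as it is, and do not pick up, knock over or push away the loose things standing about.

Things in the scene. Friction and masses are not known exactly. Their poses are not given: they have to be found in the camera images.
- wide_box: The switch box to operate: grey, aluminium top panel 65 mm above the desk, fixed; 110 mm wide (y), with a black guard 76 mm wide on top. Origin: on the desk straight below the toggle's pivot; box from x = -42 mm (lip end) to +78 mm. x points from the guard's lip to its hinge (to the robot's right: yaw -1.65 to -1.05 rad; the lip is on its left), z up. 4 mm high feet stick out 16 mm at both sides.
- wide_lip (a point): Outer edge of the wide guard's lip, mid-width. The lip: a plate 4 mm thick with a rounded 6 mm edge, 76 mm wide, jutting 23 mm out from the box's lip-end face, nothing below it but the desk. Shut: this edge is at x = -65 mm in the box frame, 71 mm above the desk, its underside at 68 mm.
- wide_hinge (a point): Middle of the wide guard's hinge pin, at x = +42 mm in the box frame, 72 mm above the desk; the pin runs along the box's y.
- wide_guard (a joint): Angle of the wide guard: 0 = shut, grows as the lip rises, stop at 0.95 rad. A 40 g black cover with top (110 mm above the desk), sides and front wall (x = -39 mm); lip at the foot of the front wall. No latch or spring: it falls shut by itself from any angle, so it rests on the finger while lifted. The finger enters from the lip end, under the lip and over the top panel.
- wide_toggle_tip (a point): Centre of the toggle's head (steel cross bar 20 mm wide along y, 9 mm thick), hidden under the wide guard; 30 mm from the pivot, which lies on the panel above the box's origin. Off: x = -12 mm in the box frame, 93 mm above the desk; on: x = +12 mm, same height.
- wide_toggle (a joint): Angle of the wide toggle: 0 = off (leaning towards the lip), 0.8 rad = on (leaning towards the hinge), upright at 0.4. It goes over centre: once well past upright (0.5) it falls on to its stop by itself and stays. Well under 2 N flips it.
- narrow_box: The other switch box, to be left alone: same make, same lengths and heights, but 70 mm wide with a guard only 36 mm wide. Origin and axes as for the wide box. It may stand to the robot's left or right of the wide one.
- narrow_guard (a joint): Angle of the narrow guard, 0 = shut, same sense as the wide guard.
- narrow_toggle (a joint): Angle of the narrow toggle, 0 = off, same sense as the wide toggle.
- flux_bottle: Bystander: white squeeze bottle, 36 mm across, 96 mm tall, standing loose. Origin at its foot.
- tip_cleaner: Bystander: round black pot with brass wool, 62 mm across, 36 mm tall, loose. Origin at its foot.
- black_tape: Bystander: roll of black tape lying flat, 58 mm across, 19 mm high, loose. Origin at its underside.
- driver: Bystander: grey precision screwdriver lying down, 154 mm long, 16 mm high, loose. Origin at its underside, middle.

How it is judged:
By the outcome, as a careful person would: the job done as asked, in the order asked, and still so for the second after the job is handed in, with the robot touching nothing.
It also fails if it takes over 40 s, if anything falls off the work surface, if the arm or the gripper's body presses on something with over 40 N, if the wrist force passes 120 N, or if a joint passes its speed limit or range.

ROBOT

A 6-joint arm with a two-finger parallel gripper is mounted at the origin on a cart in front of the work surface, level with it; the furniture and walls round the work are solid. World frame = base frame: x ahead of the robot, y to its left, z up, the work surface at z = 0. Lengths are in m, angles in rad, forces in N, time in s.
With the tool pointing down it reaches from about 0.375 to 0.75 m from the base axis. Payload 9 kg.
Tool frame: the origin (TCP) lies between the finger pads; the fingertips stand 22 mm ahead of it and the grasp point (between the pads) lies 3 mm ahead of it (env.tip_reach is the distance from the TCP to the fingertips, in m); z points along the fingers, y is the line along which they close (so a half turn about z gives the same grasp; the last joint's range is limited). The gripper opens to 85 mm and grips with 20 to 120 N. Pads are 22 mm wide; open, the fingers measure 114 mm over their backs; the gripper's body (76 mm by 85 mm) begins 54 mm behind the grasp point. The pads swing forward as they close: fully open they stand 13 mm farther back than shut.
Start: joints at [1.04, 0.104, 0.097, 1.564, 0, 1.353], TCP at [0.185, 0.571, 0.253] pointing down, gripper open.
Joint ranges: [-2.99, 2.99], [-0.84, 1.86], [-1.1, 1.16], [-1.84, 2.11], [-1.51, 1.56], [-3.14, 3.14]. Speed limits (rad/s): [2.22, 2.22, 2.57, 3.14, 3.14, 3.14].

INTERFACE

Orientations are given as a unit quaternion [w, x, y, z].
In Python, from rig import env gives the robot as it stands.
- The arm moves only by the shell command python3 -m pendant 'ROWS' [OPENING] [FORCE]. ROWS is JSON, a list of rows, each an object with "delta_pos": the shift along the world's x, y, z in cm, a list of three; "roll": the turn about the world's z in degrees. In form: [{"delta_pos": [x, y, z], "roll": roll}, ...]. A call has 1 to 20 rows; each row is the pose to reach, as a shift and turn from the pose commanded when the call began; what a row does not reach only later rows make up. A row lasts 1/10 s, in which the tool goes at most 50 mm and 8.59 degrees, less where a joint would pass 70% of its speed; a pose out of reach is approached as far as the arm can. A call with a gripper value outside its range is refused whole. OPENING is the gripper's target within -1 to 1 (shut at 1, half-way at 0, fully open at -1), set as the call begins (- or left out, the last holds). The fingers move at their own pace and stop on an object; FORCE is the grip in N (left out, the last holds). Time passes only in rows, so rows that repeat a pose let the fingers close. It gives the time, the measured TCP pose, the force, the opening and the grip force at its end, in the units of the state.
- env.read_state(): the state, without advancing time (a new reading comes with each control period).
- env.snapshot(name): name is "side" or "top" or "wrist"; returns a dict with "pixels" (400x640x3 uint8, blue, green, red), "intrinsics" (3x3 intrinsics, pixels), "R" (3x3) and "t" (3): a world point X has camera coordinates R X + t; the wrist camera has in their place "hand_eye" (4x4, takes a point from camera to tool coordinates, whose origin is the TCP and whose axes are the flange's). Camera axes: x right, y down, z forward; pixel columns grow to the right and rows downward; lengths in m; the calibration is good to about 2 mm. A picture is of the moment at which its call begins: read the wrist's pose just before it. There is no depth.
- env.finish_job(): hands the job in; it is judged then, once.
The state is a dict: "time": time; "q": joint angles; "joint_vel": joint speeds; "tau": joint torques, N m; "tool_pos": TCP position; "eef_rot": TCP orientation; "force": force on the tool from outside, world axes, zero at the start; "moment": the same for the moment, N m; "width": opening from 0.0 (shut) to 1.0 (fully open); "finger_force": force on a finger pad.
Only numpy, scipy, OpenCV 4.12 (cv2) and the standard library are available. Lean on these libraries where they do the work, as an engineer would, in place of code of your own. Each camera call takes 0.05 s, during which the arm holds its last target. There are 200 camera calls.

## Working session

There is one attempt and no reset: what is moved stays moved. The work goes in short steps, Python scripts to look and compute and a shell command to move; the robot and the scene stay as the last step left them, time stands still between calls to the robot, and variables do not carry over. Pictures are saved under pics/ and viewed, at most 13 in all, crops included, and the job is handed in when it is done.

```bash
mkdir -p pics; ls; cat > h.py <<'E'
from rig import env
import numpy as np, cv2
def px2w(s,u,v,z):
    K,R,t=np.array(s["intrinsics"]),np.array(s["R"]),np.array(s["t"])
    d=R.T@np.linalg.inv(K)@np.array([u,v,1.]); c=-R.T@t
    return c+d*(z-c[2])/d[2]
def w2px(s,X):
    K,R,t=np.array(s["intrinsics"]),np.array(s["R"]),np.array(s["t"])
    p=K@(R@np.array(X)+t); return p[:2]/p[2]
E
python3 - <<'E'
from h import *
import pickle
for n in("top","side"):
    s=env.snapshot(n); cv2.imwrite(f"pics/{n}0.png",s["pixels"]); pickle.dump(s,open(n+".pkl","wb"))
    print(n,-np.array(s["R"]).T@s["t"], np.array(s["R"]).round(2).tolist())
print(env.read_state(), env.tip_reach)
E
```

```text
pics
top [0.43715776 0.03121435 1.15828146] [[0.03, -1.0, -0.0], [-0.99, -0.03, -0.11], [0.11, 0.01, -0.99]]
side [0.37702109 0.98333975 0.76856829] [[-0.98, -0.2, 0.02], [-0.14, 0.56, -0.82], [0.15, -0.8, -0.58]]
{'time': 0.1, 'q': array([1.04029278e+00, 1.04637906e-01, 9.65637434e-02, 1.56389311e+00,
       4.27714077e-05, 1.35310920e+00]), 'joint_vel': array([-0.00148224, -0.00165149,  0.00200038, -0.00040963,  0.00118444,
       -0.00056205]), 'tau': array([ 6.06722184e-03, -5.58209145e+01,  5.04718924e+01,  1.31458111e-02,
       -3.50861746e-04, -8.70124563e-05]), 'tool_pos': array([0.18448036, 0.5706609 , 0.25261024]), 'eef_rot': array([-2.33856179e-04,  1.55771258e-01,  9.87792980e-01, -5.37165376e-04]), 'force': array([0.13075349, 0.60780811, 0.03375608]), 'moment': array([ 0.06168887, -0.05903515, -0.01454759]), 'finger_force': 0.0, 'width': 1.001218923564607} 0.022
```

View pics/top0.png

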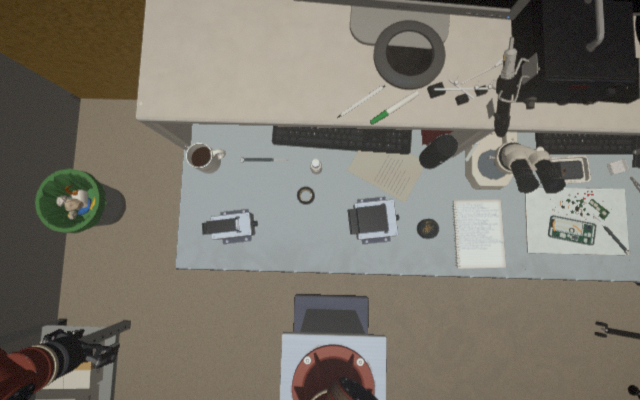

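View pics/side0.png

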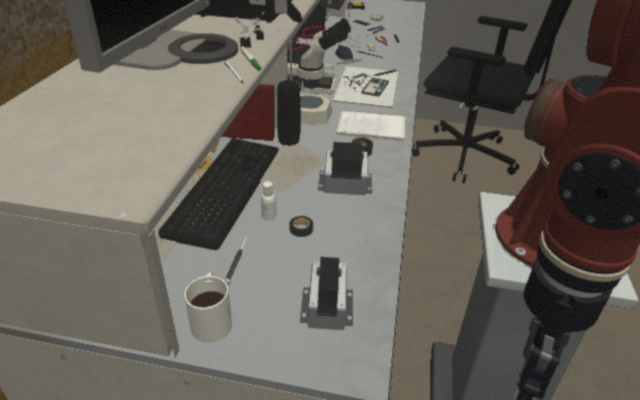

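The top view shows the wide box near (375,220) with its lip to the left. The narrow box is at (228,226), the bottle at (316,166), the tape at (306,196), the pot at (428,229) and the driver at (258,160). I'll enlarge the wide box in both views.

```bash
python3 - <<'E'
from h import *
import pickle
a=cv2.imread("pics/top0.png")[190:255,335:415]; b=cv2.imread("pics/side0.png")[130:205,305:385]
r=lambda i:cv2.resize(i,None,fx=7,fy=7,interpolation=cv2.INTER_CUBIC)[:455]
a=cv2.resize(a,None,fx=8,fy=8,interpolation=cv2.INTER_CUBIC)
cv2.imwrite("pics/topc.png",a)
b=cv2.resize(b,None,fx=7,fy=7,interpolation=cv2.INTER_CUBIC)
cv2.imwrite("pics/sidec.png",b)
E
```

```text
(no output)
```

View pics/topc.png

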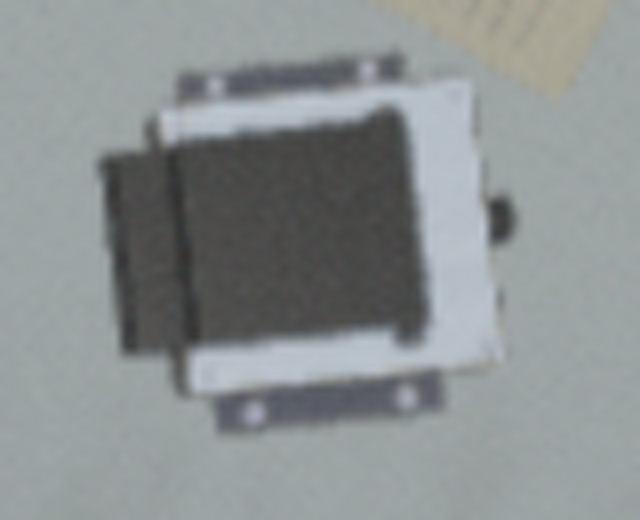

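The crop shows the panel corners at crop pixels (160,112), (470,80), (502,358) and (188,394). The lip's outer edge runs from (103,158) to (127,352).

```bash
cat >> h.py <<'E'
E
python3 - <<'E'
from h import *
import pickle
s=pickle.load(open("top.pkl","rb"))
P=[(160,112,.065,-.042,.055),(470,80,.065,.078,.055),(502,358,.065,.078,-.055),(188,394,.065,-.042,-.055),(103,158,.071,-.065,.038),(127,352,.071,-.065,-.038)]
f=lambda u,v,z:px2w(s,335+(u+.5)/8-.5,190+(v+.5)/8-.5,z)[:2]
W=np.array([f(*p[:3]) for p in P]); B=np.array([p[3:] for p in P])
print(W.round(4)); print("sizes",np.linalg.norm(W[0]-W[1]),np.linalg.norm(W[0]-W[3]),np.linalg.norm(W[4]-W[5]))
m=B.mean(0);w=W.mean(0);U,S,V=np.linalg.svd((B-m).T@(W-w));R=V.T@U.T
o=w-R@m; yaw=np.arctan2(R[1,0],R[0,0]); print("o",o,"yaw",yaw,np.linalg.det(R),"res",(W-(B@R.T+o)).round(4).tolist())
for n,x in(("lip",-.065),("front",-.042),("hinge",.042)):print(n,o+R@[x,0])
for n,u,v,z in(("bottle",316,168,0.05),("tape",306,196,.019),("pot",428,229,.03),("drv",258,160,.008),("narrowlip",203,228,.071)):print(n,px2w(s,u,v,z))
import os
E
```

```text
[[ 0.546  -0.051 ]
 [ 0.5611 -0.1666]
 [ 0.458  -0.1791]
 [ 0.4416 -0.0633]
 [ 0.5277 -0.0298]
 [ 0.4563 -0.0401]]
sizes 0.11654841326625827 0.10510392510586565 0.07209937937238677
o [ 0.49967651 -0.0978931 ] yaw -1.443659110874628 0.9999999999999997 res [[-0.0029, -0.0018], [-0.003, 0.0017], [0.003, 0.0032], [0.0018, -0.0001], [-0.0014, -0.0012], [0.0026, -0.0018]]
lip [ 0.49143484 -0.03341772]
front [ 0.49435113 -0.05623208]
hinge [ 0.5050019  -0.13955412]
bottle [0.65373863 0.06787659 0.05      ]
tape [0.57020916 0.0974676  0.019     ]
pot [ 0.47739045 -0.27942691  0.03      ]
drv [0.68295875 0.25500148 0.008     ]
narrowlip [0.46081312 0.39563035 0.071     ]
```

View pics/sidec.png

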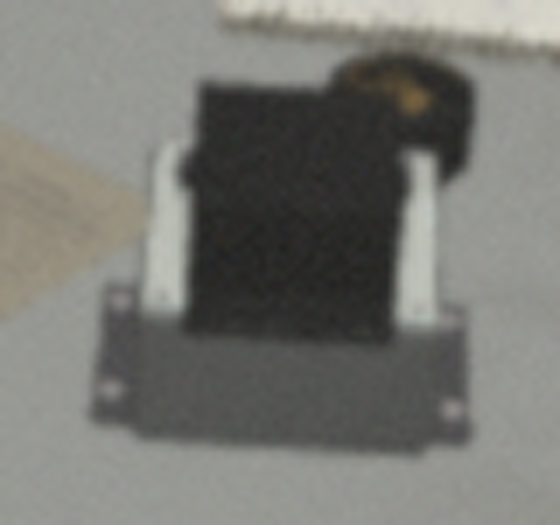

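The side crop shows the wide guard shut with its lip at the bottom edge, running from about (185,335) to (395,340), and the pot behind it. Before I plan the lift I need to know the finger's shape and the pendant's own usage text.

```bash
python3 -m pendant --help 2>&1 | tail -15; python3 - <<'E'
from h import *
a=cv2.imread("pics/side0.png")[220:400,440:640]
a=cv2.resize(a,None,fx=3,fy=3,interpolation=cv2.INTER_CUBIC)
w=env.snapshot("wrist"); print(np.array(w["hand_eye"]).round(3), w["intrinsics"])
b=w["pixels"]
c=np.zeros((540,800,3),np.uint8); c[:400,:200]=0
a=cv2.resize(a,(400,360)); b=cv2.resize(b,(400,250)); c[:360,:400]=a; c[:250,400:]=b
t=cv2.resize(cv2.imread("pics/top0.png")[310:390,50:150],(330,264),interpolation=cv2.INTER_CUBIC); c[260:524,420:750]=t
c=cv2.convertScaleAbs(c,alpha=1.8,beta=10)
cv2.imwrite("pics/grip.png",c)
E
```

```text
invalid input: not JSON, or not a number
[[ 0.001 -0.963 -0.269  0.068]
 [ 1.     0.     0.001  0.001]
 [-0.001 -0.269  0.963 -0.12 ]
 [ 0.     0.     0.     1.   ]] [[350.25317474   0.         317.97615754]
 [  0.         350.25317474 193.48906476]
 [  0.           0.           1.        ]]
```

View pics/grip.png

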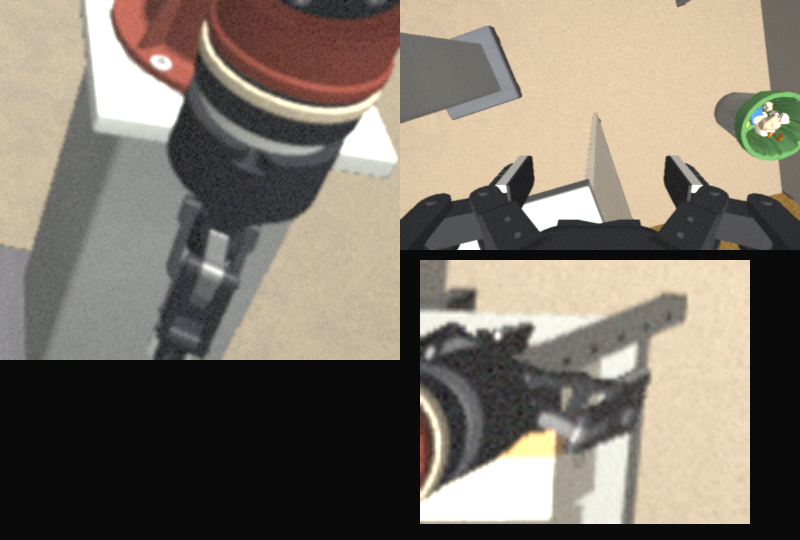

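The picture shows a Robotiq-style two-finger gripper: slim tips, with knuckles that widen outward above them. A strictly vertical finger can't both hold the guard and reach the toggle. At the 0.95 rad stop the lip edge is still at box x ≈ -21 mm and 158 mm high, while the fingertip has to get to about x ≈ 0. The finger therefore has to lean. First I'll check how the arm behaves at the edge of its reach, over the empty floor, since the brief says such a pose is approached as far as the arm can.

```bash
python3 -m pendant '[{"delta_pos":[1.5,4.7,0],"roll":0},{"delta_pos":[3,9.4,0],"roll":0},{"delta_pos":[4.6,14.2,0],"roll":0},{"delta_pos":[6.2,19,0],"roll":0},{"delta_pos":[7.7,23.8,0],"roll":0},{"delta_pos":[7.7,23.8,0],"roll":0}]' 1 20
python3 -c "
from h import *
s=env.read_state();print(s['q'].round(3),s['time'])"
```

```text
time: 0.75
tool_pos: [0.2522, 0.7782, 0.2443]
eef_rot: [0.003, 0.156, 0.988, 0.012]
force: [35.2, 90.8, 45.0]
width: 0.005
finger_force: 0.0
[1.097 0.932 1.156 1.77  0.003 1.411] 0.75
```

It stayed upright at the reach limit, with a force reading I don't want to repeat. I'll come back gently and check the attitude.

```bash
python3 -m pendant '[{"delta_pos":[-1,-3,0],"roll":0},{"delta_pos":[-2,-6,0],"roll":0},{"delta_pos":[-3,-9,1],"roll":0},{"delta_pos":[-4,-12,2],"roll":0},{"delta_pos":[-4,-12,2],"roll":0}]'
python3 -c "
from h import *
s=env.read_state();print(s['q'].round(3),s['time'])"
```

```text
time: 1.25
tool_pos: [0.2091, 0.653, 0.2641]
eef_rot: [0.002, 0.156, 0.988, 0.01]
force: [-0.0, -0.0, 0.6]
width: -0.002
finger_force: 0.0
[1.069 0.356 0.403 1.599 0.003 1.382] 1.25
```

The 0.02 rad lean it picked up at the limit stayed with it afterwards, because each call starts from the pose actually reached. Documented moves can therefore build up a lean. I'll repeat this slowly, over empty floor, and watch the attitude and force.

```bash
cat >> h.py <<'E'
from scipy.spatial.transform import Rotation as Ro
def st():
    s=env.read_state(); R=Ro.from_quat(np.roll(s["eef_rot"],-1)).as_matrix(); z=R[:,2]
    print("t",round(s["time"],2),"q",s["q"].round(3),"tcp",s["tool_pos"].round(4),"F",s["force"].round(1),"zaxis",z.round(3),"down deg",round(float(np.degrees(np.arcsin(-z[2]))),1),"az",round(float(np.arctan2(z[1],z[0])),3),"y",R[:,1].round(3))
    return s,R
E
python3 -m pendant '[{"delta_pos":[0.6,1.9,0],"roll":0},{"delta_pos":[1.2,3.8,0],"roll":0},{"delta_pos":[1.8,5.7,0],"roll":0},{"delta_pos":[2.4,7.6,0],"roll":0},{"delta_pos":[3,9.5,0],"roll":0},{"delta_pos":[3.6,11.4,0],"roll":0},{"delta_pos":[12,38,0],"roll":0},{"delta_pos":[12,38,0],"roll":0},{"delta_pos":[12,38,0],"roll":0},{"delta_pos":[12,38,0],"roll":0}]'
python3 -c "
from h import *
st()"
```

```text
time: 2.25
tool_pos: [0.2603, 0.8132, 0.2147]
eef_rot: [0.008, 0.156, 0.987, 0.039]
force: [-0.1, 0.5, 0.2]
width: 0.0
finger_force: 0.0
t 2.25 q [1.106 0.97  1.156 1.678 0.008 1.419] tcp [0.2603 0.8132 0.2147] F [-0.1  0.5  0.2] zaxis [ 0.028  0.074 -0.997] down deg 85.5 az 1.205 y [0.306 0.949 0.079]
```

```bash
python3 -m pendant '[{"delta_pos":[12,38,10],"roll":0},{"delta_pos":[12,38,10],"roll":0},{"delta_pos":[12,38,10],"roll":0},{"delta_pos":[12,38,10],"roll":0},{"delta_pos":[12,38,10],"roll":0},{"delta_pos":[12,38,10],"roll":0}]'
python3 -c "
from h import *
st()"
```

```text
time: 2.85
tool_pos: [0.2691, 0.8431, 0.1959]
eef_rot: [0.014, 0.155, 0.986, 0.066]
force: [-0.6, 0.4, -0.4]
width: -0.002
finger_force: 0.0
t 2.85 q [1.111 0.996 1.155 1.597 0.013 1.424] tcp [0.2691 0.8431 0.1959] F [-0.6  0.4 -0.4] zaxis [ 0.047  0.125 -0.991] down deg 82.3 az 1.209 y [0.305 0.943 0.133]
```

The attitude is moving about half a degree per row at no force. I want the closing axis level, so the shut fingers make a slim 22 mm blade under the lip. That means turning about 101° now, then carrying on with the lean.

```bash
python3 -m pendant '[{"delta_pos":[0,0,0],"roll":8},{"delta_pos":[0,0,0],"roll":16},{"delta_pos":[0,0,0],"roll":24},{"delta_pos":[0,0,0],"roll":32},{"delta_pos":[0,0,0],"roll":40},{"delta_pos":[0,0,0],"roll":48},{"delta_pos":[0,0,0],"roll":56},{"delta_pos":[0,0,0],"roll":64},{"delta_pos":[0,0,0],"roll":72},{"delta_pos":[0,0,0],"roll":80},{"delta_pos":[0,0,0],"roll":88},{"delta_pos":[0,0,0],"roll":96},{"delta_pos":[0,0,0],"roll":101},{"delta_pos":[12,38,10],"roll":101},{"delta_pos":[12,38,10],"roll":101},{"delta_pos":[12,38,10],"roll":101},{"delta_pos":[12,38,10],"roll":101},{"delta_pos":[12,38,10],"roll":101},{"delta_pos":[12,38,10],"roll":101},{"delta_pos":[12,38,10],"roll":101}]'
python3 -c "
from h import *
st()"
```

```text
time: 4.85
tool_pos: [0.2457, 0.8166, 0.1631]
eef_rot: [-0.017, -0.66, 0.748, 0.065]
force: [-0.1, -0.6, 0.6]
width: 0.003
finger_force: 0.0
t 4.85 q [ 1.081  1.033  1.155  1.678  0.133 -0.364] tcp [0.2457 0.8166 0.1631] F [-0.1 -0.6  0.6] zaxis [-0.111  0.074 -0.991] down deg 82.3 az 2.551 y [-0.986  0.12   0.119]
```

```bash
python3 -m pendant '[{"delta_pos":[32,95,20],"roll":0},{"delta_pos":[32,95,20],"roll":0},{"delta_pos":[32,95,20],"roll":0},{"delta_pos":[32,95,20],"roll":0},{"delta_pos":[32,95,20],"roll":0},{"delta_pos":[32,95,20],"roll":0},{"delta_pos":[32,95,20],"roll":0},{"delta_pos":[32,95,20],"roll":0},{"delta_pos":[32,95,20],"roll":0},{"delta_pos":[32,95,20],"roll":0},{"delta_pos":[32,95,20],"roll":0},{"delta_pos":[32,95,20],"roll":0},{"delta_pos":[32,95,20],"roll":0},{"delta_pos":[32,95,20],"roll":0},{"delta_pos":[32,95,20],"roll":0},{"delta_pos":[32,95,20],"roll":0},{"delta_pos":[32,95,20],"roll":0},{"delta_pos":[32,95,20],"roll":0},{"delta_pos":[32,95,20],"roll":0},{"delta_pos":[32,95,20],"roll":0}]'
python3 -c "
from h import *
st()"
```

```text
time: 6.85
tool_pos: [0.2463, 0.8579, 0.1155]
eef_rot: [0.008, -0.658, 0.749, 0.078]
force: [0.0, 0.2, -0.1]
width: -0.002
finger_force: 0.0
t 6.85 q [ 1.101  1.092  1.155  1.56   0.139 -0.336] tcp [0.2463 0.8579 0.1155] F [ 0.   0.2 -0.1] zaxis [-0.091  0.128 -0.988] down deg 81.0 az 2.187 y [-0.987  0.121  0.106]
```

The lean grows per call, not per row, so short calls are the efficient way to do it.

```bash
for i in 1; do
python3 -m pendant '[{"delta_pos":[12,38,20],"roll":0}]' >/dev/null
python3 -m pendant '[{"delta_pos":[12,38,20],"roll":0}]' >/dev/null
python3 -m pendant '[{"delta_pos":[12,38,20],"roll":0}]' >/dev/null
python3 -c "
from h import *
st()"
python3 -m pendant '[{"delta_pos":[12,38,20],"roll":0},{"delta_pos":[12,38,20],"roll":0}]' >/dev/null
python3 -m pendant '[{"delta_pos":[12,38,20],"roll":0},{"delta_pos":[12,38,20],"roll":0}]' >/dev/null
python3 -c "
from h import *
st()"; done
```

```text
t 7.15 q [ 1.109  1.052  1.156  1.477  0.15  -0.312] tcp [0.2554 0.8974 0.1567] F [ 0.1 -0.1  0.6] zaxis [-0.048  0.24  -0.97 ] down deg 75.9 az 1.767 y [-0.989  0.126  0.08 ]
t 7.55 q [ 1.116  1.02   1.155  1.407  0.157 -0.289] tcp [0.2611 0.9288 0.194 ] F [-0.1 -0.9 -0.3] zaxis [-0.013  0.33  -0.944] down deg 70.7 az 1.61 y [-0.989  0.132  0.06 ]
```

```bash

python3 -m pendant '[{"delta_pos":[12,38,20],"roll":0}]' >/dev/null
python3 -m pendant '[{"delta_pos":[12,38,20],"roll":0}]' >/dev/null
python3 -m pendant '[{"delta_pos":[12,38,20],"roll":0}]' >/dev/null
python3 -m pendant '[{"delta_pos":[12,38,20],"roll":0}]' >/dev/null
python3 -m pendant '[{"delta_pos":[12,38,20],"roll":0}]' >/dev/null
python3 -m pendant '[{"delta_pos":[12,38,20],"roll":0}]' >/dev/null
python3 -m pendant '[{"delta_pos":[12,38,20],"roll":0}]' >/dev/null
python3 -c "
from h import *
st()"
```

```text
t 8.25 q [ 1.13   0.99   1.155  1.161  0.17  -0.231] tcp [0.2852 1.0193 0.2674] F [-0.4  0.3 -0.5] zaxis [ 0.076  0.557 -0.827] down deg 55.8 az 1.436 y [-0.988  0.155  0.014]
```

The lean is now 34° and the closing axis is level. I'll add one more step, then travel to a staging point left of the wide lip, high over the bench, turning the tool toward the hinge direction.

```bash

python3 -m pendant '[{"delta_pos":[12,38,20],"roll":0}]' >/dev/null
python3 -m pendant '[{"delta_pos":[0.2,-1,0.5],"roll":-2},{"delta_pos":[0.6,-3,1],"roll":-5},{"delta_pos":[1.2,-6,2],"roll":-10},{"delta_pos":[2,-9.5,3],"roll":-16},{"delta_pos":[2.7,-13,4],"roll":-22},{"delta_pos":[3.5,-17,5],"roll":-28},{"delta_pos":[4.4,-21,6],"roll":-34},{"delta_pos":[5.2,-25,6],"roll":-40},{"delta_pos":[6,-29,6],"roll":-46},{"delta_pos":[6.9,-33,6],"roll":-52},{"delta_pos":[7.7,-37,6],"roll":-58},{"delta_pos":[8.5,-40,6],"roll":-64},{"delta_pos":[9,-42,6],"roll":-70},{"delta_pos":[9.2,-43,6],"roll":-76}]'
python3 -c "
from h import *
st()"
```

```text
time: 9.75
tool_pos: [0.381, 0.5997, 0.3381]
eef_rot: [0.312, -0.037, 0.949, 0.017]
force: [-0.2, -0.1, 1.0]
width: 0.0
finger_force: 0.0
t 9.75 q [ 1.009  0.008  0.031  1.172 -0.49   0.825] tcp [0.381  0.5997 0.3381] F [-0.2 -0.1  1. ] zaxis [ 0.59   0.055 -0.805] down deg 53.6 az 0.093 y [-0.08   0.997  0.009]
```

```bash

python3 -m pendant '[{"delta_pos":[0.3,-1.5,0],"roll":-3},{"delta_pos":[0.8,-4,0],"roll":-8},{"delta_pos":[1.4,-7.5,0],"roll":-14},{"delta_pos":[2.2,-11.5,0],"roll":-20},{"delta_pos":[2.9,-15.5,0],"roll":-26},{"delta_pos":[3.7,-19.5,0],"roll":-32},{"delta_pos":[4.4,-23.5,0],"roll":-38},{"delta_pos":[5.2,-27.5,0],"roll":-44},{"delta_pos":[6,-31.5,-1],"roll":-50},{"delta_pos":[6.7,-35.5,-2],"roll":-56},{"delta_pos":[7.4,-39,-3.5],"roll":-61},{"delta_pos":[8,-42.5,-5],"roll":-66},{"delta_pos":[8.7,-46,-6.5],"roll":-71},{"delta_pos":[9.3,-49,-8],"roll":-76},{"delta_pos":[9.8,-51.5,-9],"roll":-80},{"delta_pos":[10,-53,-9.5],"roll":-84},{"delta_pos":[10.2,-54,-10],"roll":-87},{"delta_pos":[10.2,-54,-10],"roll":-88}]'
python3 - <<'E'
from h import *
import pickle
s,R=st()
w=env.snapshot("wrist");w["pose"]=(s["tool_pos"],R);pickle.dump(w,open("w1.pkl","wb"))
t=env.snapshot("top");d=env.snapshot("side")
c=np.zeros((600,800,3),np.uint8)
c[:400,:640]=w["pixels"]
c[400:600,:400]=cv2.resize(t["pixels"][160:260,260:460],(400,200),interpolation=cv2.INTER_CUBIC)
c[400:600,400:800]=cv2.resize(d["pixels"][110:210,260:460],(400,200),interpolation=cv2.INTER_CUBIC)
cv2.imwrite("pics/stage.png",c)
E
```

```text
time: 11.55
tool_pos: [0.4826, 0.0605, 0.2365]
eef_rot: [0.235, 0.632, 0.709, -0.204]
force: [-0.8, -0.0, -0.7]
width: 0.001
finger_force: 0.0
t 11.55 q [ 0.2   -0.14  -0.274  1.49  -0.632  1.674] tcp [0.4826 0.0605 0.2365] F [-0.8 -0.  -0.7] zaxis [ 0.075 -0.587 -0.806] down deg 53.7 az -1.444 y [0.993 0.117 0.007]
```

View pics/stage.png

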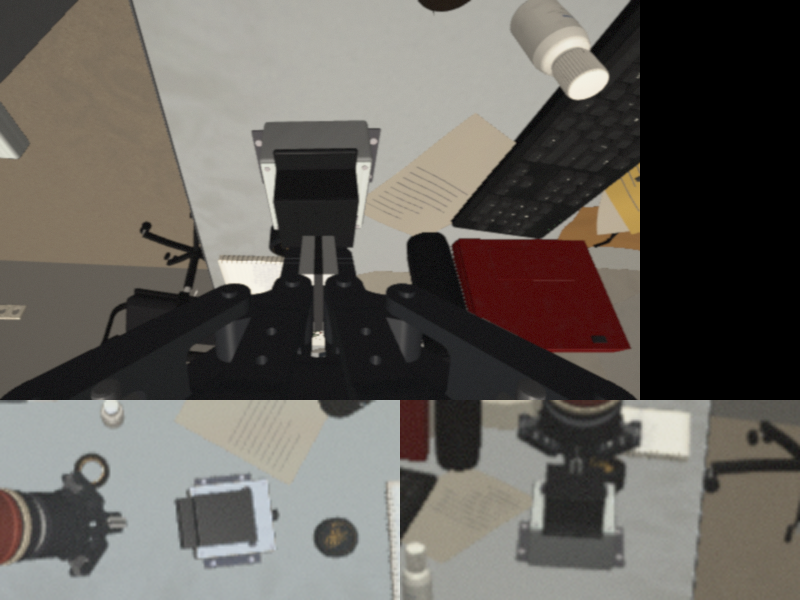

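The wrist view shows the fingers square to the guard. The lip's outer edge runs from (275,150) to (357,149), and the fingertips are at (303–338, 237). In the top crop the tips point at the middle of the lip. Next I'll check the lip position with the wrist camera.

```bash
python3 - <<'E'
from h import *
import pickle
w=pickle.load(open("w1.pkl","rb")); p,R=w["pose"]; H=np.array(w["hand_eye"]); K=np.array(w["intrinsics"])
def f(u,v,z):
    d=R@H[:3,:3]@np.linalg.inv(K)@[u,v,1]; c=R@H[:3,3]+p
    return c+d*(z-c[2])/d[2]
A,B=f(275,150,.071),f(357,149,.071); print(A,B,(A+B)/2,np.linalg.norm(A-B), "yaw",np.arctan2(*(A-B)[:2][::-1])) 
for q in((252,130),(380,128)):print(f(*q,.004))
o=np.array([.4997,-.0979]);e=np.array([np.cos(-1.444),np.sin(-1.444)]);n=np.array([-e[1],e[0]])
for X in(A,B,p+.022*R[:,2]):print("box xy mm",1000*(X[:2]-o)@e,1000*(X[:2]-o)@n,X[2])
g=cv2.resize(w["pixels"][110:270,220:420],(800,640))[:600]; cv2.imwrite("pics/wc.png",g)
E
```

```text
[ 0.45710091 -0.03558981  0.071     ] [ 0.52892702 -0.02636018  0.071     ] [ 0.49301396 -0.030975    0.071     ] 0.07241669056855767 yaw -3.013793223158144
[ 0.42858959 -0.07526504  0.004     ]
[ 0.56573798 -0.05705491  0.004     ]
box xy mm -67.19691261669199 -34.37756286138891 0.07100000000000001
box xy mm -67.26955405018073 38.03909127372265 0.07099999999999998
box xy mm -146.27776077747123 3.033941513206795 0.2187655892402556
```

View pics/wc.png

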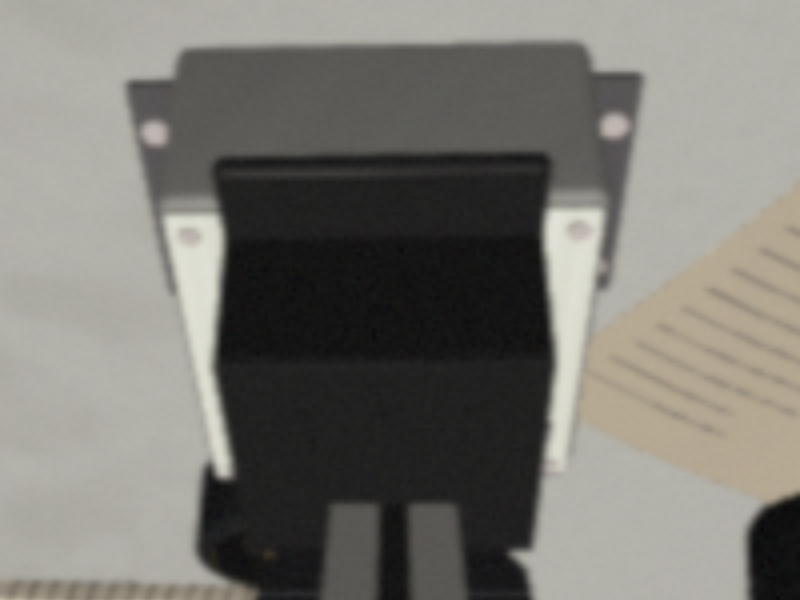

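The wrist camera puts the lip's outer edge at box x = -67 mm (nominal -65), 72 mm wide (nominal 76), and centred to within 2 mm, so it agrees with the first fix. I'm going down in front of the lip and sliding the fingertip about 8 mm under it.

```bash
cat >> h.py <<'E'
def L():
    s,R=st(); o=np.array([.4997,-.0979]);e=np.array([np.cos(-1.444),np.sin(-1.444)]);o=o-.001*e;n=np.array([-e[1],e[0]])
    P=s["tool_pos"]+.022*R[:,2]; k=R[:,0]*np.sign(R[2,0]); Q=P+.011*k
    print("lead corner box mm",(1000*np.array([(Q[:2]-o)@e,(Q[:2]-o)@n,Q[2]])).round(1),"moment",s["moment"].round(2))
E
python3 -m pendant '[{"delta_pos":[0,0,-1],"roll":0},{"delta_pos":[0,-0.3,-3],"roll":0},{"delta_pos":[0.1,-1,-6],"roll":0},{"delta_pos":[0.2,-2,-9],"roll":0},{"delta_pos":[0.3,-3,-12],"roll":0},{"delta_pos":[0.4,-4,-14.5],"roll":0},{"delta_pos":[0.45,-4.5,-16],"roll":0},{"delta_pos":[0.5,-5,-16.8],"roll":0},{"delta_pos":[0.5,-5.1,-17.1],"roll":0},{"delta_pos":[0.6,-5.9,-17.1],"roll":0},{"delta_pos":[0.7,-6.7,-17.1],"roll":0},{"delta_pos":[0.8,-7.4,-17.1],"roll":0},{"delta_pos":[0.85,-7.9,-17.1],"roll":0},{"delta_pos":[0.85,-7.9,-17.1],"roll":0}]'
python3 -c "
from h import *
L()
t=env.snapshot('side');cv2.imwrite('pics/under.png',cv2.resize(t['pixels'][110:210,280:420],(800,570),interpolation=cv2.INTER_CUBIC))"
```

```text
time: 13.1
tool_pos: [0.4915, -0.0181, 0.0664]
eef_rot: [0.236, 0.632, 0.71, -0.203]
force: [-0.1, 0.7, 0.0]
width: -0.003
finger_force: 0.0
t 13.1 q [ 0.037 -0.151 -0.6    1.052 -0.631  1.469] tcp [ 0.4915 -0.0181  0.0664] F [-0.1  0.7  0. ] zaxis [ 0.078 -0.587 -0.806] down deg 53.7 az -1.439 y [0.993 0.119 0.009]
lead corner box mm [-57.3   1.9  55.2] moment [0.57 0.05 0.01]
```

View pics/under.png

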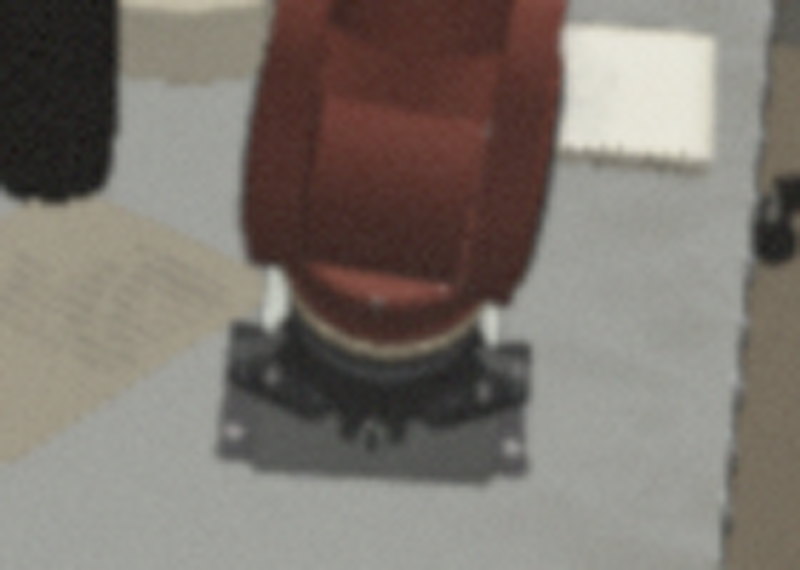

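The side view shows the gripper centred on the guard with the tips in front of and under the lip, and there's no contact force. Now I'll lift.

```bash

python3 -m pendant '[{"delta_pos":[0,0,0.6],"roll":0},{"delta_pos":[0,0,1.2],"roll":0},{"delta_pos":[0,0,1.8],"roll":0},{"delta_pos":[0.03,-0.2,2.5],"roll":0},{"delta_pos":[0.06,-0.5,3.2],"roll":0},{"delta_pos":[0.1,-0.7,3.9],"roll":0},{"delta_pos":[0.1,-0.7,3.9],"roll":0}]'
python3 -c "
from h import *
L()
s=env.snapshot('wrist')['pixels'];t=env.snapshot('top')['pixels']
c=np.zeros((600,640,3),np.uint8);c[:400]=s;c[400:,:400]=cv2.resize(t[170:270,280:480],(400,200),interpolation=cv2.INTER_CUBIC)
cv2.imwrite('pics/lift.png',c)"
```

```text
time: 13.85
tool_pos: [0.493, -0.0248, 0.1065]
eef_rot: [0.237, 0.632, 0.71, -0.203]
force: [0.8, 0.7, 0.8]
width: 0.001
finger_force: 0.1
t 13.85 q [ 0.023 -0.202 -0.569  1.122 -0.63   1.451] tcp [ 0.493  -0.0248  0.1065] F [0.8 0.7 0.8] zaxis [ 0.079 -0.587 -0.806] down deg 53.7 az -1.437 y [0.993 0.119 0.011]
lead corner box mm [-50.5   2.6  95.3] moment [0.59 0.11 0.11]
```

View pics/lift.png

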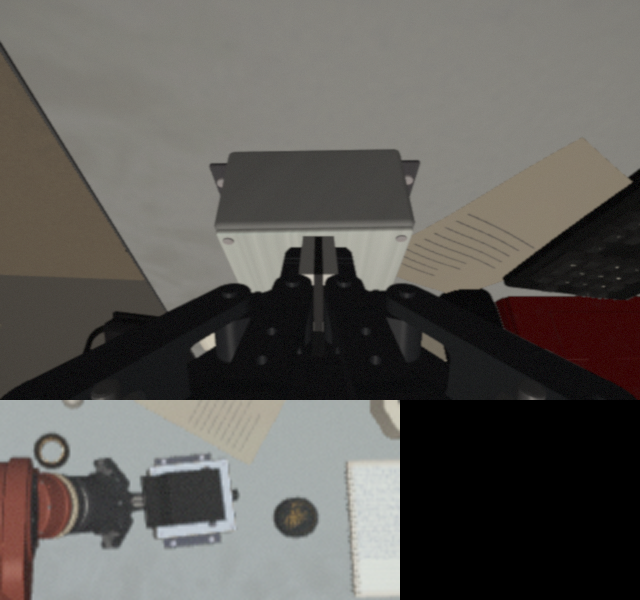

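In the wrist view the white panel below the tips is now open and the lip is gone from in front of it, so the guard is riding on the back of the finger with forces under 1 N. Moving in to the toggle.

```bash

python3 -m pendant '[{"delta_pos":[0.1,-0.8,0],"roll":0},{"delta_pos":[0.2,-1.6,0],"roll":0},{"delta_pos":[0.3,-2.3,-0.2],"roll":0},{"delta_pos":[0.38,-3,-0.4],"roll":0}]' | grep -E "time|force"
python3 -m pendant '[{"delta_pos":[0.06,-0.5,0],"roll":0},{"delta_pos":[0.13,-1,0],"roll":0}]' | grep -E "time|force"
python3 -c "
from h import *
L()"
```

```text
time: 14.35
force: [0.6, 0.6, -0.1]
finger_force: 0.0
time: 14.55
force: [1.0, 1.0, -0.4]
finger_force: 0.2
t 14.55 q [-0.063 -0.24  -0.614  1.056 -0.62   1.346] tcp [ 0.4972 -0.0651  0.1007] F [ 1.   1.  -0.4] zaxis [ 0.077 -0.587 -0.806] down deg 53.7 az -1.44 y [0.993 0.119 0.008]
lead corner box mm [-10.    1.6  89.5] moment [0.67 0.05 0.02]
```

```bash

python3 -m pendant '[{"delta_pos":[0.05,-0.4,0.1],"roll":0},{"delta_pos":[0.1,-0.8,0.1],"roll":0}]' | grep -E "time|force"
python3 -m pendant '[{"delta_pos":[0.05,-0.4,0],"roll":0},{"delta_pos":[0.08,-0.7,0],"roll":0},{"delta_pos":[0.08,-0.7,0],"roll":0}]' | grep -E "time|force"
python3 -c "
from h import *
L()"
```

```text
time: 14.75
force: [-0.7, 1.5, 0.1]
finger_force: 0.1
time: 15.05
force: [-0.1, 1.0, -0.1]
finger_force: 0.0
t 15.05 q [-0.094 -0.254 -0.625  1.037 -0.615  1.309] tcp [ 0.4991 -0.0798  0.102 ] F [-0.1  1.  -0.1] zaxis [ 0.078 -0.587 -0.806] down deg 53.7 az -1.439 y [0.993 0.119 0.009]
lead corner box mm [ 4.8  1.6 90.8] moment [0.64 0.09 0.03]
```

```bash

python3 -m pendant '[{"delta_pos":[0.03,-0.2,0],"roll":0},{"delta_pos":[0.05,-0.35,0],"roll":0},{"delta_pos":[0.05,-0.35,0],"roll":0}]' | grep -E "time|force"
python3 -c "
from h import *
L()
w=env.snapshot('wrist')['pixels'];cv2.imwrite('pics/tog.png',cv2.convertScaleAbs(cv2.resize(w[150:290,220:420],(800,560),interpolation=cv2.INTER_CUBIC),alpha=1.8,beta=10))"
```

```text
time: 15.35
force: [-0.3, -0.2, -0.6]
finger_force: 0.0
t 15.35 q [-0.1   -0.257 -0.627  1.033 -0.614  1.3  ] tcp [ 0.4997 -0.083   0.102 ] F [-0.3 -0.2 -0.6] zaxis [ 0.078 -0.587 -0.806] down deg 53.7 az -1.439 y [0.993 0.12  0.009]
lead corner box mm [ 8.1  1.8 90.8] moment [0.53 0.11 0.  ]
```

View pics/tog.png

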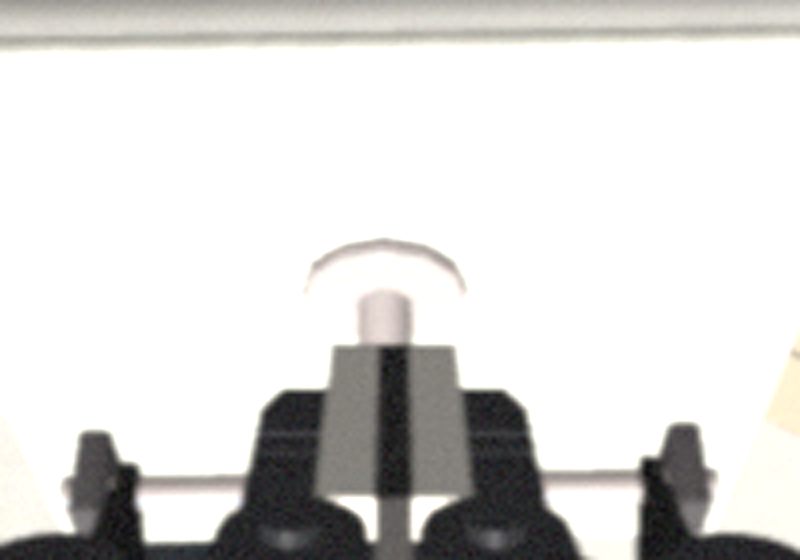

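The crop shows the toggle's collar at (385,265) with its shaft running hinge-ward behind the fingertips at (393,345). The push force rose to 1.5 N and then fell away. I'll project the off, upright and on positions to confirm.

```bash
python3 - <<'E'
from h import *
s,R=st(); w=env.snapshot("wrist"); H=np.array(w["hand_eye"]);K=np.array(w["intrinsics"]);p=s["tool_pos"]
e=np.array([np.cos(-1.444),np.sin(-1.444)]);o=np.array([.4997,-.0979])-.001*e;n=np.array([-e[1],e[0]])
for a in(-.4,0,.23,.4):
  for r in(0,.015,.03):
    X=np.r_[o+e*r*np.sin(a)+n*.001,.065+r*np.cos(a)]
    c=H[:3,:3].T@(R.T@(X-p)-H[:3,3]); q=K@c; q=q[:2]/q[2]; print(a,r,((q-[220,150])*4).round(0))
E
```

```text
t 15.4 q [-0.1   -0.257 -0.627  1.033 -0.614  1.3  ] tcp [ 0.4996 -0.0829  0.102 ] F [-0.   0.7  0.5] zaxis [ 0.078 -0.587 -0.806] down deg 53.7 az -1.439 y [0.993 0.12  0.009]
-0.4 0 [381. 291.]
-0.4 0.015 [381. 366.]
-0.4 0.03 [380. 455.]
0 0 [381. 291.]
0 0.015 [381. 401.]
0 0.03 [382. 526.]
0.23 0 [381. 291.]
0.23 0.015 [382. 413.]
0.23 0.03 [382. 545.]
0.4 0 [381. 291.]
0.4 0.015 [382. 417.]
0.4 0.03 [383. 549.]
```

The head would show at row 455 beside the tips if the toggle were still off. It doesn't, and the finger now fills that space, so the toggle is over. I'll draw back along the same path and lower the guard gently.

```bash

python3 -m pendant '[{"delta_pos":[-0.05,0.4,0],"roll":0},{"delta_pos":[-0.15,1.1,0],"roll":0},{"delta_pos":[-0.25,1.9,0],"roll":0},{"delta_pos":[-0.35,2.7,0.1],"roll":0},{"delta_pos":[-0.45,3.5,0.3],"roll":0},{"delta_pos":[-0.55,4.3,0.4],"roll":0},{"delta_pos":[-0.65,5,0.4],"roll":0},{"delta_pos":[-0.74,5.7,0.3],"roll":0},{"delta_pos":[-0.78,6,-0.4],"roll":0},{"delta_pos":[-0.8,6.2,-1.2],"roll":0},{"delta_pos":[-0.83,6.4,-2],"roll":0},{"delta_pos":[-0.85,6.6,-2.8],"roll":0},{"delta_pos":[-0.87,6.8,-3.5],"roll":0},{"delta_pos":[-0.9,7.2,-4],"roll":0},{"delta_pos":[-1,8,-4.2],"roll":0},{"delta_pos":[-1.2,9.2,-4.2],"roll":0},{"delta_pos":[-1.4,10.5,-4],"roll":0},{"delta_pos":[-1.6,12,-2.5],"roll":0},{"delta_pos":[-1.8,13.5,0],"roll":0},{"delta_pos":[-2,15,2],"roll":0}]'
python3 -m pendant '[{"delta_pos":[-0.3,2,2],"roll":0},{"delta_pos":[-0.5,4,4],"roll":0},{"delta_pos":[-0.7,6,6],"roll":0},{"delta_pos":[-0.9,8,7.5],"roll":0},{"delta_pos":[-1,9,8],"roll":0},{"delta_pos":[-1,9.3,8],"roll":0},{"delta_pos":[-1,9.3,8],"roll":0}]' | grep -E "time|force"
python3 - <<'E'
from h import *
import pickle
L()
t=env.snapshot("top");d=env.snapshot("side");b=pickle.load(open("top.pkl","rb"));b2=pickle.load(open("side.pkl","rb"))
for n,x,y,(r0,r1,c0,c1) in(("top box",t,b,(190,255,335,445)),("top bottle/tape",t,b,(150,210,290,330)),("side box",d,b2,(130,205,305,385)),("side objs",d,b2,(180,335,225,370))):
    q=cv2.absdiff(x["pixels"],y["pixels"])[r0:r1,c0:c1].max(2); print(n,q.mean().round(2),(q>40).sum())
q=cv2.hconcat([cv2.resize(t["pixels"][150:260,290:450],(400,275)),cv2.resize(d["pixels"][130:240,230:390],(400,275))]);cv2.imwrite("pics/end.png",cv2.resize(q,(800,275)))
E
```

```text
time: 17.45
tool_pos: [0.4797, 0.0681, 0.1233]
eef_rot: [0.236, 0.631, 0.71, -0.203]
force: [0.6, 0.5, 0.9]
width: 0.001
finger_force: 0.0
time: 18.15
force: [-0.0, -0.7, -1.0]
finger_force: 0.0
t 18.15 q [ 0.392  0.047 -0.161  1.551 -0.609  1.904] tcp [0.4695 0.1601 0.2011] F [-0.  -0.7 -1. ] zaxis [ 0.077 -0.587 -0.806] down deg 53.7 az -1.44 y [0.993 0.12  0.008]
lead corner box mm [-236.9    2.6  189.9] moment [ 0.62  0.08 -0.01]
top box 11.29 0
top bottle/tape 11.69 0
side box 35.07 1757
side objs 8.43 13
```

View pics/end.png

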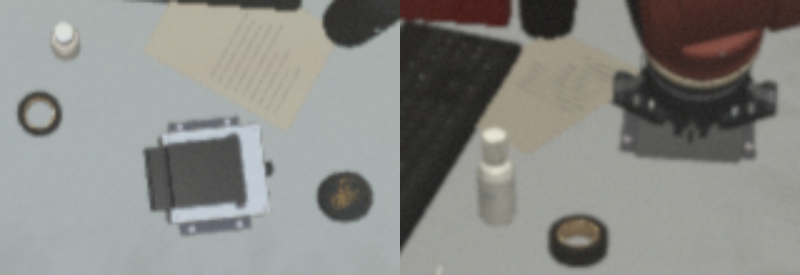

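The final view shows the guard shut with its lip and panel as at the start; no pixel over the box differs from the first top picture. The bottle, tape and pot haven't moved, and the arm is clear. Handing in.

```bash
python3 -c "
from rig import env
print(env.finish_job())"
```

```text
the job is handed in; nothing more can be done
None
```

I handed the job in at about 18 s: the wide guard was lifted, its toggle pushed over to on (inferred from the force falling away and the wrist view, since the head itself was hidden) and the guard is shut again; nearby things and the narrow box were left alone, contact forces stayed under 2 N, the finger's needed 36° lean came from nudging repeatedly at the reach limit over empty floor because the pendant has no tilt command, and my first such nudge, made too fast, read about 100 N at the wrist (limit 120 N).

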